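Open the sample case to reading angle and set its plates upright

ROBOT

A 6-joint arm with a two-finger parallel gripper is mounted at the origin on a cart in front of the work surface, level with it; the furniture and walls round the work are solid. World frame = base frame: x ahead of the robot, y to its left, z up, the work surface at z = 0. Lengths are in mm, angles in rad, forces in N, time in s.
With the tool pointing down it reaches from about 275 to 750 mm from the base axis. Payload 10.2 kg.
Tool frame: the origin (TCP) lies between the finger pads; the fingertips stand 17 mm ahead of it and the grasp point (between the pads) lies 2 mm behind it; z points along the fingers, y is the line along which they close (so a half turn about z gives the same grasp; the last joint's range is limited). The gripper opens to 85 mm and grips with 20 to 120 N. Pads are 22 mm wide; open, the fingers measure 114 mm over their backs; the gripper's body (76 mm by 85 mm) begins 54 mm behind the grasp point. The pads swing forward as they close: fully open they stand 13 mm farther back than shut.
Start: joints at [0.889, 0.313, 1.498, -0, 1.331, -0.223], TCP at [232.521, 470.707, 248.294] pointing down, gripper open.
Joint ranges: [-2.94, 2.94], [-0.97, 2.17], [0.19, 2.56], [-1.23, 4.37], [0.02, 3.11], [-2.88, 2.88]. Speed limits (rad/s): [2.39, 2.39, 3.01, 3.14, 3.14, 3.14].

INTERFACE

Orientations are given as a unit quaternion [w, x, y, z].
In Python, from rig import * gives the robot as it stands.
- The arm moves only by the tool step_arm, never from a script. Its argument "commands" is text: rows parted by semicolons, each of 7 numbers parted by spaces: the opening, from 0 (shut) to 1 (fully open), then the shift along the tool's x, y, z in cm, then the turn, a rotation vector about the tool's x, y, z in rad. In form: hand x y z rx ry rz; .... A call has 1 to 20 rows; each row is the pose to reach, as a shift and turn from the pose commanded when the call began, along the tool's axes at that moment; what a row does not reach only later rows make up. A row lasts 1/12 s, in which the tool goes at most 41.7 mm and 7.16 degrees, less where a joint would pass 70% of its speed; a pose out of reach is approached as far as the arm can. A call with a gripper value outside its range is refused whole. The fingers move at their own pace and stop on an object; "newtons" is the grip in N (left out, the last holds). Time passes only in rows, so rows that repeat a pose let the fingers close. It gives the time, the measured TCP pose, the force, the opening and the grip force at its end, in the units of the state.
- sense(): the state, without advancing time (a new reading comes with each control period).
- capture(name): name is "scene" or "top"; returns the picture (480x640x3 uint8, red, green, blue); there is no depth.
- camera_model(name): a dict with "mtx" (3x3 intrinsics, pixels), "k1" (the pictures are not rectified: a ray, as slopes to the right and down, at radius r is drawn at 1 + k1 r^2 times it, then the intrinsics apply), "eye" and "rotation" of the camera in the world. Camera axes: x right, y down, z forward; pixel columns grow to the right and rows downward; lengths in mm; the calibration is good to about 2 mm. A picture is of the moment at which its call begins. camera_model takes no time and is no camera call.
- finish_job(): hands the job in; it is judged then, once.
Trained networks look in the newest picture that a camera, given by its name, has taken for a name from the list of things; names that differ only in an ending like _2 or _b are one class to them, and where a whole thing is asked for, a point or a joint stands for the part that bears it (a point fixed in the world has none). Each returns a list of dicts, best first, with "score" (0 to 1); they miss things now and then, are a little off and sometimes report something else, mostly with a low value. They report only what shows in the picture. A call takes as long as a camera call. They do not tell look-alikes from the thing itself.
- search_frame(camera, label): "rect" ([centre column, centre row, width, height] in pixels, round what is visible of it).
- trace(camera, label): "mask" (480x640 bool, what is visible of it) and "rect" ([centre column, centre row, width, height] in pixels, round what is visible of it).
- spot_point(camera, label): "xy" ([column, row] in pixels: a listed point, or the origin of a listed thing).
The state is a dict: "time_s": time; "joints": joint angles; "dq": joint speeds; "tau": joint torques, N m; "eef_pos": TCP position; "ee_rot": TCP orientation; "force": force on the tool from outside, world axes, zero at the start; "wrist_torque": the same for the moment, N m; "grip_width": opening from 0.0 (shut) to 1.0 (fully open); "grip_force": force on a finger pad.
Only numpy, scipy, OpenCV 4.12 (cv2) and the standard library are available. Lean on these libraries where they do the work, as an engineer would, in place of code of your own. Each camera call takes 0.05 s, during which the arm holds its last target. There are 200 camera calls.

TASK

Open the grey sample case so that a material can be chosen from it: raise its stiff lid until it leans back 20 degrees past upright, where the colour chart inside it can be read from the bench. The five sample plates in the case have tipped forward; push the row back so that all of them stand close together, flat against the backrest, and leave the tape roll, tape measure, tin and tube where they lie.

Things in the scene. Friction and masses are not known exactly. Their poses are not given: they have to be found in the camera images.
- sample_case: base of a dark grey case, fixed to the bench: open-topped box 120 mm (x) by 114 mm (y), walls 42 mm high; the lid adds 32 mm. Origin at the centre of its underside; x points to the back (hinge side), y left, z up. It holds a white insert with five loose plates. Nothing inside but the plates reaches above the walls and the 60 mm high backrest at the back.
- case_lid (a joint): stiff friction hinge along the far top edge of the case, in rad: 0 shut, 1.57 upright, 1.92 leaning back 20 degrees past upright, stop at 2.4. Starts shut or up to 0.3 ajar. The lid (about 0.22 kg) stays wherever it is left; moving it takes 3 to 5 N at the lip. Inside it is a white chart with five colour swatches.
- case_lid_lip (a point): middle of the lower front edge of the lid's aluminium lip, a plate 70 mm wide, 4 mm thick, standing 18 mm out of the lid's front wall at the lid's lower rim; level when shut, underside then 42.6 mm above the bench, with free space below it. 138 mm from the hinge axis; turns with the lid; axes as the case's when shut.
- case_lid_hinge (a point): middle of the hinge axis: 60 mm behind the case's origin and 42 mm above the bench; the axis runs along the case's y.
- backrest: white insert. Origin at the foot of the backrest's front face, middle (43 mm behind the case's centre, 5.5 mm above the bench); x points out of its back, z up along its face, which leans back 8 degrees. Backrest 90 mm wide, 54 mm high. The floor is square to it and falls to the back; in front of the row a ramp slopes forward. Side guides keep the plates in line.
- plate_cork: brown cork sample plate, 9 mm thick (x), 84 mm wide (y), 56 mm high (z), 20 to 45 g, loose in the case. Origin at its centre, x to the back, z to its top edge. Starts tipped 45 degrees forward from the backrest, the foremost of five, on the ramp: top front corner 48 mm before the case's centre, 58 mm above the bench. Once the row is back its front face is 5 mm behind the case's centre (55 mm above the bench), top 67 mm above the bench.
- plate_black: black rubber sample plate, 9 mm thick (x), 84 mm wide (y), 56 mm high (z), 20 to 45 g, loose in the case. Origin at its centre, x to the back, z to its top edge. Starts tipped 45 degrees forward from the backrest, lying on the brown cork plate in front of it.
- plate_blue: blue plastic sample plate, 9 mm thick (x), 84 mm wide (y), 56 mm high (z), 20 to 45 g, loose in the case. Origin at its centre, x to the back, z to its top edge. Starts tipped 45 degrees forward from the backrest, lying on the black rubber plate in front of it.
- plate_red: brick-red sample plate, 9 mm thick (x), 84 mm wide (y), 56 mm high (z), 20 to 45 g, loose in the case. Origin at its centre, x to the back, z to its top edge. Starts tipped 45 degrees forward from the backrest, lying on the blue plastic plate in front of it.
- plate_yellow: yellow sample plate, 9 mm thick (x), 84 mm wide (y), 56 mm high (z), 20 to 45 g, loose in the case. Origin at its centre, x to the back, z to its top edge. Starts tipped 45 degrees forward from the backrest, lying on the brick-red plate in front of it.
- tape_roll: roll of masking tape, 105 mm across, 19 mm high, lying flat; origin at the centre of its underside; a bystander
- tape_measure: yellow and black tape measure, 34x86x70 mm, standing; origin at the centre of its underside; a bystander
- glue_tin: yellow, black and white tin with a black cap, 74 mm across, 108 mm high; origin at the centre of its underside; a bystander
- tube_1: black squeeze tube with a red cap, 56x172x37 mm, lying; origin at the centre of its underside; a bystander
Mind the look-alikes: they are no part of the job. There is more than one size of the sample_case; the job needs the larger.

How it is judged:
By the outcome, as a careful person would: the job done as asked, in the order asked, and still so for the second after the job is handed in, with the robot touching nothing.
It also fails if it takes over 45 s, if anything falls off the work surface, if the arm or the gripper's body presses on something with over 40 N, if the wrist force passes 120 N, or if a joint passes its speed limit or range.

## Working session

There is one attempt and no reset: what is moved stays moved. The work goes in short steps, Python scripts to look and compute and a tool call to move; the robot and the scene stay as the last step left them, time stands still between calls to the robot, and variables do not carry over. Pictures are saved under pics/ and viewed, at most 10 in all, crops included, and the job is handed in when it is done.

Besides the shell and the picture viewer there is one more tool, called by a JSON object that holds its "fn" and its "kwargs", one argument or row to a line. step_arm: Moves the arm, as the interface text tells. Its arguments: {"type":"object","properties":{"commands":{"type":"string"},"newtons":{"type":"number"}},"required":["commands"]}

```bash
mkdir -p pics; cat > h.py <<'E'
from rig import *
import numpy as np, cv2
from scipy.spatial.transform import Rotation as R
def ray(cam,uv):
    m=camera_model(cam);K=np.array(m["mtx"]);k=m["k1"]
    d=np.linalg.solve(K,[uv[0],uv[1],1.])[:2];s=d.copy()
    for _ in range(20): s=d/(1+k*(s@s))
    return np.array(m["eye"],float),np.array(m["rotation"])@np.array([s[0],s[1],1.])
def atz(cam,uv,z):
    e,d=ray(cam,uv);return e+d*(z-e[2])/d[2]
def proj(cam,P):
    m=camera_model(cam);c=(np.atleast_2d(P)-np.array(m["eye"]))@np.array(m["rotation"])
    s=c[:,:2]/c[:,2:];s=s*(1+m["k1"]*(s**2).sum(1,keepdims=True))
    K=np.array(m["mtx"]);return s@K[:2,:2].T+K[:2,2]
def save(cam,n):
    im=capture(cam);cv2.imwrite(f"pics/{n}.png",im[:,:,::-1]);return im
E
cat > a.py <<'E'
from h import *
np.set_printoptions(precision=1,suppress=True)
a=save("scene","s0");b=save("top","t0")
s=sense();print(s["eef_pos"],s["ee_rot"],s["time_s"])
for c in("scene","top"):
  print(c,camera_model(c))
  for l in("sample_case","case_lid"):
    print(l,[(round(x["score"],2),np.array(x["rect"])) for x in search_frame(c,l)])
  for l,z in(("case_lid_lip",45),("case_lid_hinge",42),("sample_case",0)):
    print(l,[(round(x["score"],2),np.array(x["xy"]),atz(c,x["xy"],z)) for x in spot_point(c,l)])
E
python3 a.py
```

```text
[232.4 470.5 247.8] [-0.   0.2  1.  -0. ] 0.1
scene {'mtx': array([[615.2,   0. , 317.1],
       [  0. , 615.2, 237.4],
       [  0. ,   0. ,   1. ]]), 'k1': 0.007228732293799876, 'eye': array([   9. , 1110. ,  910.1]), 'rotation': array([ 0.1, -0.2,  0.9, -0.4])}
sample_case [(0.93, array([352.5, 229.6,  49.3,  48.7])), (0.59, array([306. , 263.1,  71.3,  64.6]))]
case_lid [(0.84, array([352.5, 224.6,  46.7,  31.7])), (0.63, array([304.7, 253. ,  67. ,  49.2]))]Traceback (most recent call last):
  File "a.py", line 10, in <module>
    print(l,[(round(x["score"],2),np.array(x["xy"]),atz(c,x["xy"],z)) for x in spot_point(c,l)])
                                                    ~~~^^^^^^^^^^^^^
  File "h.py", line 10, in atz
    e,d=ray(cam,uv);return e+d*(z-e[2])/d[2]
        ~~~^^^^^^^^
  File "h.py", line 8, in ray
    return np.array(m["eye"],float),np.array(m["rotation"])@np.array([s[0],s[1],1.])
                                    ~~~~~~~~~~~~~~~~~~~~~~~^~~~~~~~~~~~~~~~~~~~~~~~~
ValueError: matmul: Input operand 1 has a mismatch in its core dimension 0, with gufunc signature (n?,k),(k,m?)->(n?,m?) (size 3 is different from 4)
```

```bash
sed -i 's/np.array(m\["rotation"\])/rot(m)/' h.py; cat >> h.py <<'E'
def rot(m):
    q=np.array(m["rotation"]);return R.from_quat(np.r_[q[1:],q[0]]).as_matrix()
E
python3 a.py
```

```text
[232.5 470.7 248.2] [-0.   0.2  1.  -0. ] 0.35
scene {'mtx': array([[615.2,   0. , 317.1],
       [  0. , 615.2, 237.4],
       [  0. ,   0. ,   1. ]]), 'k1': 0.007228732293799876, 'eye': array([   9. , 1110. ,  910.1]), 'rotation': array([ 0.1, -0.2,  0.9, -0.4])}
sample_case [(0.64, array([353. , 230.4,  48.6,  43.7])), (0.62, array([303.2, 263. ,  73.7,  66. ]))]
case_lid [(0.92, array([306. , 253.7,  72.7,  48.7])), (0.62, array([352.8, 223.9,  47.3,  38. ]))]
case_lid_lip [(0.93, array([338.1, 257.1]), array([469.6, 212.1,  45. ])), (0.72, array([370.9, 235.1]), array([441.2, 108.5,  45. ]))]
case_lid_hinge [(0.81, array([277.5, 261.9]), array([576.8, 287.1,  42. ])), (0.74, array([335.8, 222.8]), array([533.4, 103.9,  42. ]))]
sample_case [(0.8, array([305.7, 278.6]), array([521. , 263.7,   0. ])), (0.59, array([349.3, 235.5]), array([507.5,  83. ,   0. ]))]
top {'mtx': array([[446.3,   0. , 322.2],
       [  0. , 446.3, 236.3],
       [  0. ,   0. ,   1. ]]), 'k1': -0.08774364238840648, 'eye': array([351. , 183. , 919.1]), 'rotation': array([-0.1,  0.7, -0.7,  0.1])}
sample_case [(0.88, array([379.8, 264.2,  48.2,  54.3])), (0.87, array([297.4, 236.8,  68.5,  78.7]))]
case_lid [(0.76, array([296.8, 238.1,  66.4,  80.6])), (0.59, array([382.1, 266.8,  44.5,  54. ]))]
case_lid_lip [(0.83, array([307. , 270.2]), array([466.7, 230.5,  45. ])), (0.62, array([378., 289.]), array([447.3,  87.6,  45. ]))]
case_lid_hinge [(0.98, array([377.8, 244.1]), array([537.1,  96.8,  42. ])), (0.95, array([288.4, 211.3]), array([582.1, 284.3,  42. ])), (0.25, array([307.8, 273.9]), array([460. , 228.1,  42. ]))]
sample_case [(0.87, array([374.2, 266.3]), array([498.3,  95.4,   0. ])), (0.58, array([298.6, 239.3]), array([535.4, 259.2,   0. ]))]
```

View pics/s0.png

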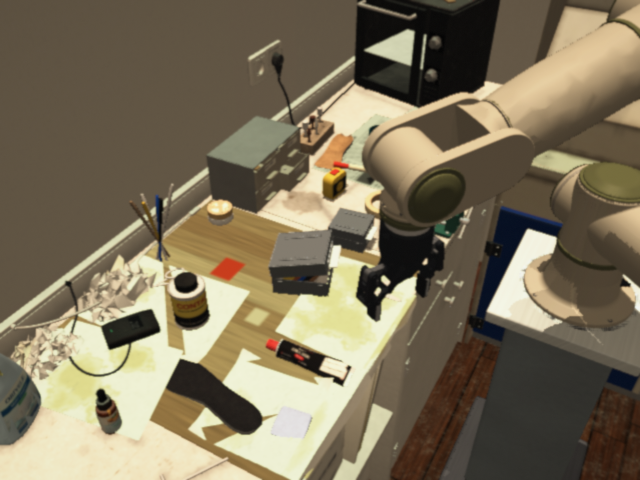

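View pics/t0.png

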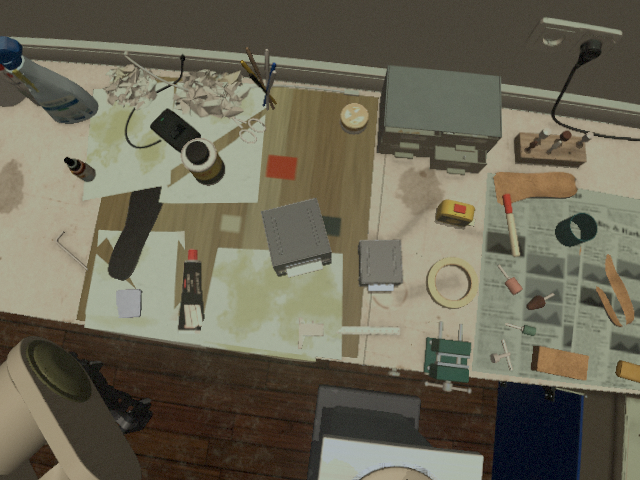

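```bash
cat > fit.py <<'E'
from h import *
from scipy.optimize import minimize
np.set_printoptions(precision=2,suppress=True)
def box(x0,x1,w,z0,z1): return np.array([[x,y,z] for x in(x0,x1) for y in(-w/2,w/2) for z in(z0,z1)],float)
def parts(p):
    x,y,yaw,th=p; Rz=R.from_euler('z',yaw).as_matrix(); Rl=R.from_euler('y',th).as_matrix(); H=np.array([60,0,42.])
    out=[box(-60,60,114,0,42)]+[b@Rl.T+H for b in(box(-120,0,114,0,32),box(-138,-120,70,.6,4.6))]
    return [o@Rz.T+[x,y,0] for o in out]
S=8
def sil(cam,p,roi):
    im=np.zeros((480,640),np.uint8)
    m=np.zeros((int(roi[3]*S),int(roi[2]*S)),np.uint8)
    for o in parts(p):
        uv=(proj(cam,o)-roi[:2]+.5)*S
        cv2.fillConvexPoly(m,cv2.convexHull(np.round(uv).astype(np.int32)),1)
    return m
if __name__=="__main__":
    data=[]
    for c in("scene","top"):
        im=capture(c)
        t=max([x for x in trace(c,"sample_case") if x["score"]>.3],key=lambda x:x["mask"].sum())
        M=t["mask"];r=t["rect"];print(c,t["score"],r,M.sum())
        x0,y0=int(r[0]-r[2]/2-15),int(r[1]-r[3]/2-15);w,h=int(r[2]+30),int(r[3]+30)
        roi=(x0,y0,w,h)
        data.append((c,cv2.resize(M[y0:y0+h,x0:x0+w].astype(np.uint8),None,fx=S,fy=S,interpolation=0),roi))
        cv2.imwrite(f"pics/m_{c}.png",M*255)
    def cost(p):
        p=np.array([p[0],p[1],p[2]/50,p[3]/50]);v=0
        for c,m,roi in data:
            s=sil(c,p,np.array(roi)); v+=1-(s&m).sum()/(s|m).sum()
        return v+ (10*max(0,-p[3]))
    best=None
    for yw in(.3,.45):
      for th in(.05,.2):
        o=minimize(cost,[528,258,yw*50,th*50],method="Nelder-Mead",options=dict(initial_simplex=np.array([528,258,yw*50,th*50])+np.vstack([np.zeros(4),np.diag([8,8,6,5])]),maxiter=300))
        q=o.x/[1,1,50,50];print(o.fun,q)
        if best is None or o.fun<best[0]: best=(o.fun,q)
    p=best[1];np.save("p.npy",p)
    out=[]
    for c,m,roi in data:
        im=cv2.cvtColor(capture(c),cv2.COLOR_RGB2BGR)[roi[1]:roi[1]+roi[3],roi[0]:roi[0]+roi[2]]
        a=cv2.resize(im,None,fx=4,fy=4,interpolation=cv2.INTER_CUBIC)
        for o in parts(p):
            uv=((proj(c,o)-np.array(roi[:2])+.5)*4)
            for i in range(8):
                for j in(1,2,4):
                    if not i&j: cv2.line(a,*[tuple(int(v) for v in uv[k]) for k in(i,i|j)],(0,255,0),1)
        a=cv2.copyMakeBorder(a,0,600-a.shape[0] if a.shape[0]<600 else 0,0,0,cv2.BORDER_CONSTANT)[:600];out.append(a[:, :400])
    cv2.imwrite("pics/fit.png",np.hstack(out))
E
python3 fit.py
```

```text
scene 0.56 [305.1, 264.1, 70.2, 65.2] 3772
top 0.79 [296.4, 236.1, 69.5, 79.0] 4078
0.11671454889673727 [528.34 259.28   0.38   0.14]
0.11702004212269213 [528.07 259.28   0.39   0.14]
0.1167882459875047 [528.35 259.35   0.39   0.14][ WARN:0@1.798] global loadsave.cpp:1063 imwrite_ Unsupported depth image for selected encoder is fallbacked to CV_8U.
Traceback (most recent call last):
  File "fit.py", line 35, in <module>
    o=minimize(cost,[528,258,yw*50,th*50],method="Nelder-Mead",options=dict(initial_simplex=np.array([528,258,yw*50,th*50])+np.vstack([np.zeros(4),np.diag([8,8,6,5])]),maxiter=300))
  File "fit.py", line 30, in cost
    s=sil(c,p,np.array(roi)); v+=1-(s&m).sum()/(s|m).sum()
  File "fit.py", line 14, in sil
    uv=(proj(cam,o)-roi[:2]+.5)*S
        ~~~~^^^^^^^
  File "h.py", line 12, in proj
    m=camera_model(cam);c=(np.atleast_2d(P)-np.array(m["eye"]))@rot(m)
ValueError: time passes only in moves, steps and waits
```

```bash
sed -i '1a import functools, rig\ncamera_model=functools.cache(rig.camera_model)' h.py; sed -i 's/for yw in(.3,.45):/for yw in(.4,):/;s/for th in(.05,.2)/for th in(.12,)/' fit.py
python3 fit.py 2>&1|grep -v WARN; python3 -c "
from rig import *
s=sense();print(s['time_s'],s['joints'],s['ee_rot'])"
```

```text
scene 0.66 [306.4, 263.2, 71.6, 67.0] 3879
top 0.86 [296.8, 237.2, 73.0, 79.3] 4133
0.09115767569203459 [528.61 259.03   0.39   0.15]
1.35 [ 8.88596666e-01  3.12917604e-01  1.49771330e+00 -3.54465536e-05
  1.33096412e+00 -2.23403656e-01] [ 1.49629664e-05  2.27387237e-01  9.73804418e-01 -8.59665435e-06]
```

View pics/fit.png

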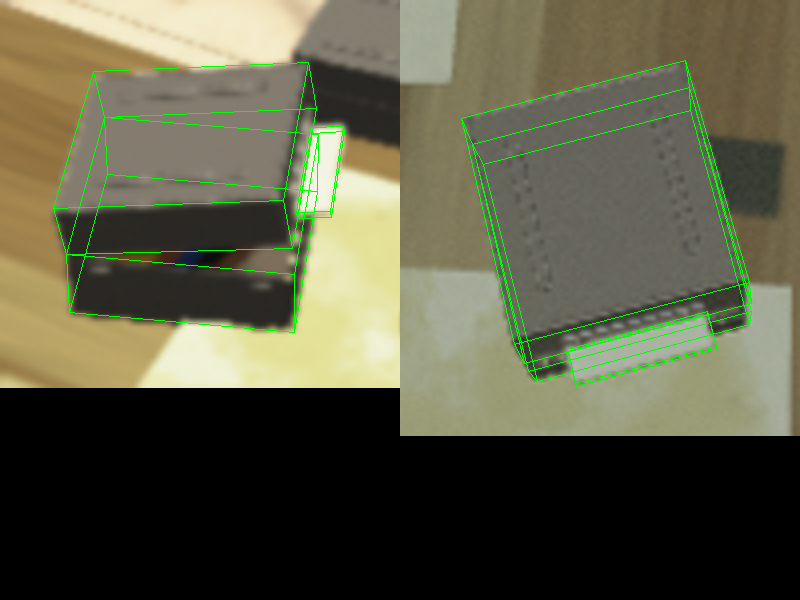

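```bash
cat > plan.py <<'E'
from h import *
import sys
# args: list of cx,cz,pitch_deg[,cy] = fingertip centre in the case frame, tool pitch below horizontal
np.set_printoptions(precision=2,suppress=True)
p=np.load("p.npy");Rc=R.from_euler('z',p[2]).as_matrix();O=np.array([p[0],p[1],0])
s=sense();q=s["ee_rot"];R0=R.from_quat(np.r_[q[1:],q[0]]).as_matrix();P0=np.array(s["eef_pos"])
tip=Rc.T@(P0+17*R0[:,2]-O);d=Rc.T@R0[:,2]
print("t",s["time_s"],"q",s["joints"],"tip",tip,"pitch",np.degrees(np.arctan2(-d[2],d[0])),"F",Rc.T@np.array(s["force"]),s["grip_width"])
for a in sys.argv[1:]:
    v=[float(x) for x in a.split(",")];al=np.radians(v[2]);cy=v[3] if len(v)>3 else 0
    z=np.array([np.cos(al),0,-np.sin(al)]);y=np.array([0,1.,0]);x=np.cross(y,z)
    Rt=Rc@np.c_[x,y,z];P=O+Rc@np.array([v[0],cy,v[1]])-17*Rt[:,2]
    rv=R.from_matrix(R0.T@Rt).as_rotvec();sh=R0.T@(P-P0)
    print(a,"|",*np.round(sh/10,2),*np.round(rv,3),"| rows",round(max(np.linalg.norm(sh)/41.7,np.degrees(np.linalg.norm(rv))/7.16),1))
E
python3 plan.py -- 2>/dev/null || python3 plan.py -150,150,90 -150,150,50 -150,150,30
```

```text
t 1.35 q [ 0.89  0.31  1.5  -0.    1.33 -0.22] tip [-193.6   308.2   231.28] pitch 89.99917445136325 F [-0.32 -0.31 -0.22] 0.998856953252688
t 1.35 q [ 0.89  0.31  1.5  -0.    1.33 -0.22] tip [-193.6   308.2   231.28] pitch 89.99917445136325 F [-0.32 -0.31 -0.22] 0.998856953252688
-150,150,90 | -26.0 -17.12 8.13 -0.0 0.0 -0.848 | rows 7.7
-150,150,50 | -25.28 -17.94 8.53 -0.296 -0.655 -0.812 | rows 8.7
-150,150,30 | -25.02 -18.22 8.98 -0.443 -0.981 -0.767 | rows 10.6
```

{"fn": "step_arm", "kwargs": {
  "commands": "0 -12.6 -9 4.2 -0.15 -0.33 -0.4; 0 -12.6 -9 4.2 -0.15 -0.33 -0.4; 0 -12.6 -9 4.2 -0.15 -0.33 -0.4; 0 -12.6 -9 4.2 -0.15 -0.33 -0.4; 0 -25.3 -17.9 8.5 -0.296 -0.655 -0.812; 0 -25.3 -17.9 8.5 -0.296 -0.655 -0.812; 0 -25.3 -17.9 8.5 -0.296 -0.655 -0.812; 0 -25.3 -17.9 8.5 -0.296 -0.655 -0.812; 0 -25.3 -17.9 8.5 -0.296 -0.655 -0.812; 0 -25.3 -17.9 8.5 -0.296 -0.655 -0.812; 0 -25.3 -17.9 8.5 -0.296 -0.655 -0.812; 0 -25.3 -17.9 8.5 -0.296 -0.655 -0.812"
}}

```text
time_s: 2.35
eef_pos: [373.0, 214.0, 165.1]
ee_rot: [0.299, -0.152, 0.939, 0.078]
force: [-0.5, 0.2, -0.5]
grip_width: -0.006
grip_force: 0.0
```

```bash
python3 plan.py -100,60,45 -100,55,35 -84,47,40
```

```text
t 2.35 q [ 0.16 -0.04  2.29  0.51  0.31 -2.18] tip [-151.02   17.67  151.37] pitch 53.960456121194035 F [-0.36  0.38 -0.48] -0.00594773005596285
-100,60,45 | 1.37 -2.01 10.38 0.01 -0.157 -0.073 | rows 2.6
-100,55,35 | 1.95 -2.06 10.86 0.004 -0.331 -0.074 | rows 2.7
-84,47,40 | 0.99 -2.01 12.4 0.007 -0.244 -0.074 | rows 3.0
```

```bash
python3 plan.py -110,90,50 -105,45,50 -76,36,50
```

```text
t 2.35 q [ 0.16 -0.04  2.29  0.51  0.31 -2.18] tip [-151.02   17.67  151.37] pitch 53.960456121194035 F [-0.36  0.38 -0.48] -0.00594773005596285
-110,90,50 | 0.28 -1.88 7.35 0.013 -0.07 -0.073 | rows 1.8
-105,45,50 | 2.51 -2.1 11.28 0.013 -0.07 -0.073 | rows 2.8
-76,36,50 | 0.69 -2.01 13.72 0.013 -0.07 -0.073 | rows 3.3
```

{"fn": "step_arm", "kwargs": {
  "commands": "0 0 0 0 0 0 0; 0 0 0 0 0 0 0"
}}

```text
time_s: 2.52
eef_pos: [372.5, 214.6, 165.1]
ee_rot: [0.298, -0.151, 0.939, 0.078]
force: [-0.2, -0.1, 0.2]
grip_width: -0.0
grip_force: 0.0
```

```bash
python3 plan.py -110,90,50 -105,45,50 -76,36,50
```

```text
t 2.5167 q [ 0.16 -0.04  2.29  0.5   0.31 -2.16] tip [-151.3    18.36  151.29] pitch 54.10332215402697 F [-0.27 -0.01  0.17] -0.0004639011395859166
-110,90,50 | 0.22 -1.95 7.36 0.013 -0.072 -0.076 | rows 1.8
-105,45,50 | 2.45 -2.18 11.3 0.013 -0.072 -0.076 | rows 2.8
-76,36,50 | 0.63 -2.08 13.73 0.013 -0.072 -0.076 | rows 3.3
```

{"fn": "step_arm", "kwargs": {
  "commands": "0 0.2 -2 7.4 0.013 -0.072 -0.076; 0 0.2 -2 7.4 0.013 -0.072 -0.076; 0 0.2 -2 7.4 0.013 -0.072 -0.076; 0 2.4 -2.2 11.3 0.013 -0.072 -0.076; 0 2.4 -2.2 11.3 0.013 -0.072 -0.076; 0 2.4 -2.2 11.3 0.013 -0.072 -0.076; 0 2.4 -2.2 11.3 0.013 -0.072 -0.076"
}}

```text
time_s: 3.1
eef_pos: [429.7, 233.2, 103.0]
ee_rot: [0.312, -0.181, 0.931, 0.055]
force: [-0.4, 0.2, -0.8]
grip_width: -0.007
grip_force: 0.0
```

```bash
python3 plan.py -105,42,50 -76,34,50
```

```text
t 3.1 q [ 0.21  0.25  2.21  1.16  0.1  -2.88] tip [-91.04  13.41  89.39] pitch 53.029097134138844 F [-0.25  0.36 -0.81] -0.006897313061301897
-105,42,50 | 4.05 -1.33 2.97 -0.013 -0.053 -0.0 | rows 1.2
-76,34,50 | 2.22 -1.29 5.35 -0.013 -0.053 -0.0 | rows 1.4
```

```bash
python3 plan.py -110,80,68 -108,28,66 -76,26,65
```

```text
t 3.1 q [ 0.21  0.25  2.21  1.16  0.1  -2.88] tip [-91.04  13.41  89.39] pitch 53.029097134138844 F [-0.25  0.36 -0.81] -0.006897313061301897
-110,80,68 | 1.64 -1.37 -0.31 -0.013 0.261 -0.002 | rows 2.1
-108,28,66 | 4.66 -1.31 3.95 -0.013 0.226 -0.002 | rows 1.8
-76,26,65 | 2.26 -1.29 6.02 -0.013 0.209 -0.002 | rows 1.7
```

{"fn": "step_arm", "kwargs": {
  "commands": "0 1.6 -0.6 -1.5 0 0.3 0; 0 1.6 -0.6 -1.5 0 0.3 0; 0 1.6 -0.6 -1.5 0 0.3 0; 0 1.6 -1.37 -0.3 -0.013 0.261 0; 0 1.6 -1.37 -0.3 -0.013 0.261 0; 0 4.7 -1.3 3.9 -0.013 0.226 0; 0 4.7 -1.3 3.9 -0.013 0.226 0; 0 4.7 -1.3 3.9 -0.013 0.226 0; 0 4.7 -1.3 3.9 -0.013 0.226 0"
}}

```text
time_s: 3.85
eef_pos: [421.3, 214.5, 44.6]
ee_rot: [0.204, -0.188, 0.96, 0.04]
force: [-0.0, 0.0, 0.1]
grip_width: 0.001
grip_force: 0.0
```

```bash
python3 plan.py  -76,26,65
```

```text
t 3.85 q [ 0.18  0.37  2.15  0.4   0.22 -2.15] tip [-109.29   -0.47   29.05] pitch 65.95238984921514 F [-0.01  0.05  0.11] 0.00149660492176279
-76,26,65 | -2.89 0.06 1.64 -0.001 -0.017 -0.003 | rows 0.8
```

```bash
cat > arc.py <<'E'
import numpy as np,sys
# theta_deg,pitch_deg,s
out=[]
for a in sys.argv[1:]:
    th,ph,s=[float(v) for v in a.split(",")];t,f=np.radians([th,ph])
    E=np.array([60,42])+138*np.array([-np.cos(t),np.sin(t)])
    c=E+s*np.array([np.cos(f),-np.sin(f)])-11*np.array([np.sin(f),np.cos(f)])
    out.append(f"{c[0]:.1f},{c[1]:.1f},{ph:g}")
print(*out)
E
python3 plan.py -76,26,65 $(python3 arc.py 10,65,26 20,65,26 30,65,26 40,65,26)
```

```text
t 3.85 q [ 0.18  0.37  2.15  0.4   0.22 -2.15] tip [-109.29   -0.47   29.05] pitch 65.95238984921514 F [-0.01  0.05  0.11] 0.00149660492176279
-76,26,65 | -2.89 0.06 1.64 -0.001 -0.017 -0.003 | rows 0.8
-74.9,37.8,65 | -3.47 0.06 0.6 -0.001 -0.017 -0.003 | rows 0.8
-68.7,61.0,65 | -4.98 0.06 -1.26 -0.001 -0.017 -0.003 | rows 1.2
-58.5,82.8,65 | -6.8 0.06 -2.84 -0.001 -0.017 -0.003 | rows 1.8
-44.7,102.5,65 | -8.86 0.07 -4.08 -0.001 -0.017 -0.003 | rows 2.3
```

{"fn": "step_arm", "kwargs": {
  "commands": "0 -1.5 0.06 0.8 0 -0.017 0; 0 -2.9 0.06 1.6 0 -0.017 0; 0 -2.9 0.06 1.6 0 -0.017 0; 0 -3.2 0.06 1.1 0 -0.017 0; 0 -3.5 0.06 0.6 0 -0.017 0; 0 -4.2 0.06 -0.4 0 -0.017 0; 0 -5 0.06 -1.3 0 -0.017 0; 0 -5.9 0.06 -2.1 0 -0.017 0; 0 -6.8 0.06 -2.8 0 -0.017 0; 0 -6.8 0.06 -2.8 0 -0.017 0"
}}

```text
time_s: 4.68
eef_pos: [467.7, 234.1, 99.5]
ee_rot: [0.213, -0.187, 0.958, 0.042]
force: [-1.9, -0.7, 0.1]
grip_width: -0.002
grip_force: 0.9
```

```bash
python3 plan.py $(python3 arc.py 30,65,26 40,65,26 50,65,26 60,68,24 70,75,22 80,83,20 90,90,18 ); python3 -c "
from h import *
im=capture('scene')[180:330,220:420];cv2.imwrite('pics/c1.png',cv2.resize(im[:,:,::-1],None,fx=4,fy=4,interpolation=2))"
```

```text
t 4.6833 q [ 0.2   0.33  1.99  0.2   0.39 -1.93] tip [-58.67   0.    84.13] pitch 64.93346668830584 F [-2.03  0.08  0.09] -0.0016889963831004699
-58.5,82.8,65 | 0.04 -0.0 0.13 -0.001 0.001 -0.002 | rows 0.0
-44.7,102.5,65 | -2.05 0.0 -1.07 -0.001 0.001 -0.002 | rows 0.6
-27.7,119.5,65 | -4.31 0.01 -1.89 -0.001 0.001 -0.002 | rows 1.1
-10.2,135.1,68 | -6.64 0.01 -2.56 -0.001 0.054 -0.003 | rows 1.7
7.9,147.6,75 | -9.02 0.02 -2.9 -0.001 0.176 -0.003 | rows 2.3
27.6,156.7,83 | -11.42 0.02 -2.83 -0.001 0.315 -0.003 | rows 2.8
49.0,162.0,90 | -13.77 0.03 -2.33 -0.001 0.437 -0.003 | rows 3.5
```

View pics/c1.png

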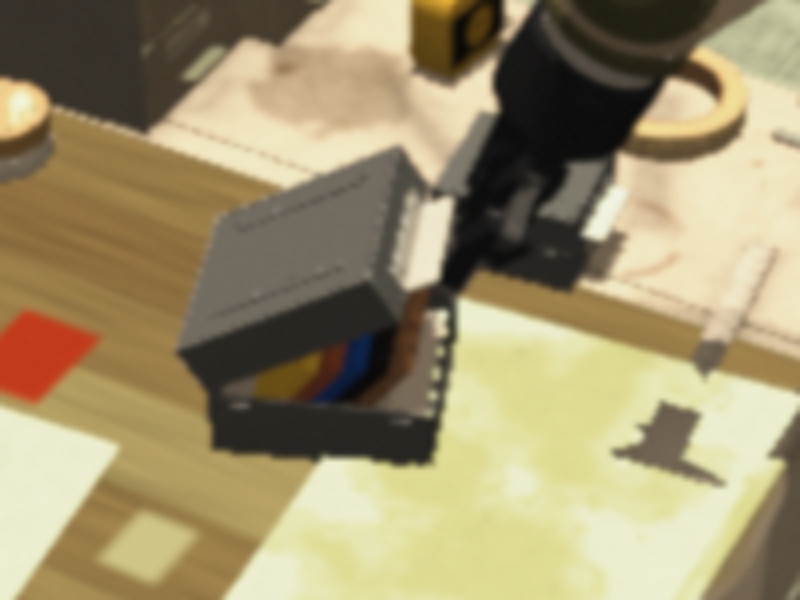

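{"fn": "step_arm", "kwargs": {
  "commands": "0 -1 0 -0.5 0 0 0; 0 -2.05 0 -1.07 0 0 0; 0 -3.2 0 -1.5 0 0 0; 0 -4.3 0 -1.9 0 0 0; 0 -5.5 0 -2.25 0 0.027 0; 0 -6.6 0 -2.56 0 0.054 0; 0 -7.8 0 -2.75 0 0.115 0; 0 -9 0 -2.9 0 0.176 0; 0 -10.2 0 -2.88 0 0.245 0; 0 -11.4 0 -2.83 0 0.315 0; 0 -11.4 0 -2.83 0 0.315 0; 0 -11.4 0 -2.83 0 0.315 0"
}}

```text
time_s: 5.73
eef_pos: [552.8, 268.3, 171.5]
ee_rot: [0.061, -0.191, 0.98, 0.012]
force: [-0.1, 0.2, 0.4]
grip_width: 0.003
grip_force: 0.0
```

```bash
python3 plan.py $(python3 arc.py 80,83,20 90,90,18 100,96,14 105,98,12 110,100,11 110,110,14)
```

```text
t 5.7333 q [ 0.26  0.51  1.42  0.02  1.09 -1.71] tip [ 27.97  -0.6  154.6 ] pitch 82.88347441820343 F [-0.04  0.19  0.43] 0.0030847918896363636
27.6,156.7,83 | 0.01 0.06 -0.21 -0.0 0.002 -0.003 | rows 0.1
49.0,162.0,90 | -2.39 0.07 -0.46 -0.0 0.124 -0.003 | rows 1.0
71.6,165.1,96 | -4.84 0.08 -0.46 -0.0 0.229 -0.003 | rows 1.8
83.2,164.9,98 | -6.05 0.08 -0.28 -0.0 0.264 -0.003 | rows 2.1
94.5,162.8,100 | -7.2 0.08 0.09 0.0 0.299 -0.003 | rows 2.4
92.1,162.3,110 | -7.23 0.08 0.22 0.0 0.473 -0.003 | rows 3.8
```

{"fn": "step_arm", "kwargs": {
  "commands": "0 -1.2 0.06 -0.35 0 0.06 0; 0 -2.4 0.06 -0.46 0 0.124 0; 0 -3.6 0.06 -0.46 0 0.18 0; 0 -4.8 0.06 -0.46 0 0.229 0; 0 -5.4 0.06 -0.38 0 0.247 0; 0 -5.4 0.06 -0.38 0 0.247 0"
}}

```text
time_s: 6.23
eef_pos: [601.8, 288.8, 180.7]
ee_rot: [-0.062, -0.191, 0.98, -0.012]
force: [0.4, 0.2, 0.3]
grip_width: 0.001
grip_force: 0.0
```

```bash
cat > th.py <<'E'
from fit import *
from scipy.optimize import minimize_scalar
p=np.load("p.npy");I={c:capture(c) for c in("scene","top")};D={}
for c in I:
    o=np.vstack(parts([*p[:3],1.8]));uv=proj(c,o)
    a=max(trace(c,"case_lid"),key=lambda x:x["score"]*(np.hypot(*(np.array(x["rect"][:2])-proj(c,parts([*p[:3],1.8])[1]).mean(0)))<40))
    print(c,a["score"],a["rect"],a["mask"].sum(),[(round(x["score"],2),x["xy"]) for x in spot_point(c,"case_lid_lip")],{t:proj(c,[O]).round(1).tolist() for t in(1.6,1.75,1.92,2.1) for O in [R.from_euler('z',p[2]).as_matrix()@np.array([60-138*np.cos(t),0,42+138*np.sin(t)])+[p[0],p[1],0]]})
    D[c]=a["mask"]
    for th in np.arange(1.4,2.2,.05):
        m=np.zeros((480,640),np.uint8)
        for o in parts([*p[:3],th])[1:]: cv2.fillConvexPoly(m,cv2.convexHull(np.round(proj(c,o)*16).astype(np.int32)),1,shift=4)
        m=m>0;print(f"{th:.2f}:{(m&D[c]).sum()/(m|D[c]).sum():.3f}",end=" ")
    print()
im=np.hstack([cv2.resize(I["scene"][150:300,220:353],None,fx=3,fy=3,interpolation=2),cv2.resize(I["top"][150:300,240:373],None,fx=3,fy=3,interpolation=2)])
import sys;cv2.imwrite(f"pics/{sys.argv[1]}.png",im[:,:,::-1])
E
python3 th.py l1; python3 plan.py
```

```text
scene 0.62 [259.2, 244.0, 37.2, 75.0] 1936 [(0.97, [259.5, 211.6]), (0.62, [374.0, 237.1])] {1.6: [[271.0, 207.4]], 1.75: [[261.1, 207.5]], 1.92: [[250.3, 209.2]], 2.1: [[239.9, 212.5]]}
1.40:0.380 1.45:0.427 1.50:0.476 1.55:0.525 1.60:0.581 1.65:0.644 1.70:0.715 1.75:0.791 1.80:0.845 1.85:0.818 1.90:0.776 1.95:0.744 2.00:0.710 2.05:0.680 2.10:0.647 2.15:0.609 2.20:0.574 
top 0.7 [382.9, 266.5, 40.1, 53.7] 1972 [(0.56, [376.3, 292.7])] {1.6: [[283.4, 187.1]], 1.75: [[280.7, 176.7]], 1.92: [[278.0, 166.3]], 2.1: [[275.6, 157.2]]}
1.40:0.000 1.45:0.000 1.50:0.000 1.55:0.000 1.60:0.000 1.65:0.000 1.70:0.000 1.75:0.000 1.80:0.000 1.85:0.000 1.90:0.000 1.95:0.000 2.00:0.000 2.05:0.000 2.10:0.000 2.15:0.000 2.20:0.000 
t 6.5333 q [ 0.28  0.75  0.98 -0.01  1.53 -1.68] tip [ 76.4   -0.09 165.4 ] pitch 97.08420046507422 F [ 0.25 -0.62  1.48] -6.35079551544105e-05
```

View pics/l1.png

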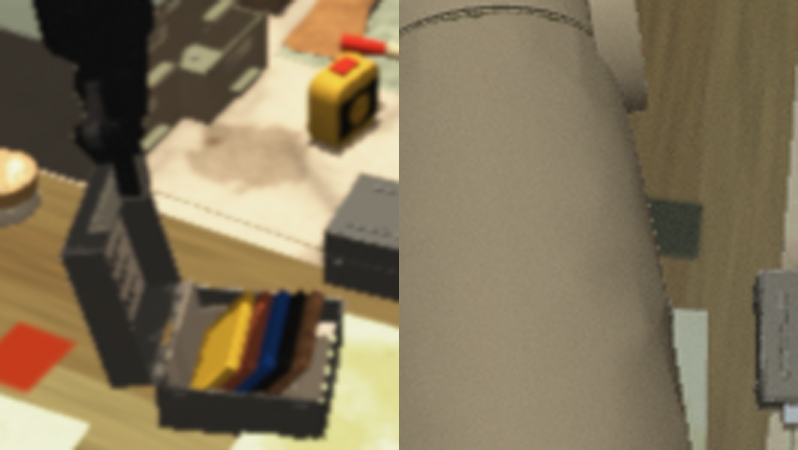

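```bash
python3 plan.py $(python3 arc.py 106,98,12 109,100,11 90,92,16)
```

```text
t 6.5333 q [ 0.28  0.75  0.98 -0.01  1.53 -1.68] tip [ 76.4   -0.09 165.4 ] pitch 97.08420046507422 F [ 0.25 -0.62  1.48] -6.35079551544105e-05
85.5,164.3,98 | -0.94 0.01 -0.0 0.001 0.016 -0.003 | rows 0.2
92.2,163.6,100 | -1.68 0.02 -0.01 0.001 0.051 -0.003 | rows 0.4
48.4,164.4,92 | 2.92 -0.0 0.45 0.001 -0.089 -0.003 | rows 0.7
```

{"fn": "step_arm", "kwargs": {
  "commands": "0 -0.5 0 0 0 0.01 0; 0 -1 0 0 0 0.02 0; 0 -1.7 0 0 0 0.05 0; 0 -1.7 0 0 0 0.05 0; 0 -1.7 0 0 0 0.05 0; 0 2 0 -0.5 0 0 0; 0 5 0 -3 0 -0.12 0; 0 9 0 -3 0 -0.12 0; 0 13 0 -3 0 -0.12 0; 0 17 0 -2 0 -0.12 0; 0 17 0 -2 0 -0.12 0"
}}

```text
time_s: 7.45
eef_pos: [440.2, 224.5, 221.2]
ee_rot: [-0.005, -0.192, 0.981, -0.0]
force: [0.5, -0.0, 0.4]
grip_width: 0.001
grip_force: 0.0
```

```bash
python3 th.py l2; python3 plan.py
```

```text
scene 0.75 [259.7, 242.2, 46.8, 80.4] 2394 [(0.71, [372.5, 233.1]), (0.58, [249.7, 210.3])] {1.6: [[271.0, 207.4]], 1.75: [[261.1, 207.5]], 1.92: [[250.3, 209.2]], 2.1: [[239.9, 212.5]]}
1.40:0.310 1.45:0.353 1.50:0.402 1.55:0.456 1.60:0.513 1.65:0.575 1.70:0.640 1.75:0.711 1.80:0.780 1.85:0.850 1.90:0.924 1.95:0.934 2.00:0.879 2.05:0.819 2.10:0.765 2.15:0.718 2.20:0.675 
top 0.81 [283.6, 176.9, 65.5, 45.3] 2232 [(0.89, [280.1, 166.9]), (0.75, [380.6, 292.6])] {1.6: [[283.4, 187.1]], 1.75: [[280.7, 176.7]], 1.92: [[278.0, 166.3]], 2.1: [[275.6, 157.2]]}
1.40:0.198 1.45:0.258 1.50:0.312 1.55:0.371 1.60:0.427 1.65:0.478 1.70:0.530 1.75:0.577 1.80:0.625 1.85:0.666 1.90:0.692 1.95:0.670 2.00:0.651 2.05:0.635 2.10:0.621 2.15:0.609 2.20:0.595 
t 7.75 q [ 0.23  0.29  1.6  -0.    1.26 -1.72] tip [-86.17   0.25 205.82] pitch 90.19833972047941 F [0.75 0.03 0.07] -0.0020917937193118304
```

View pics/l2.png

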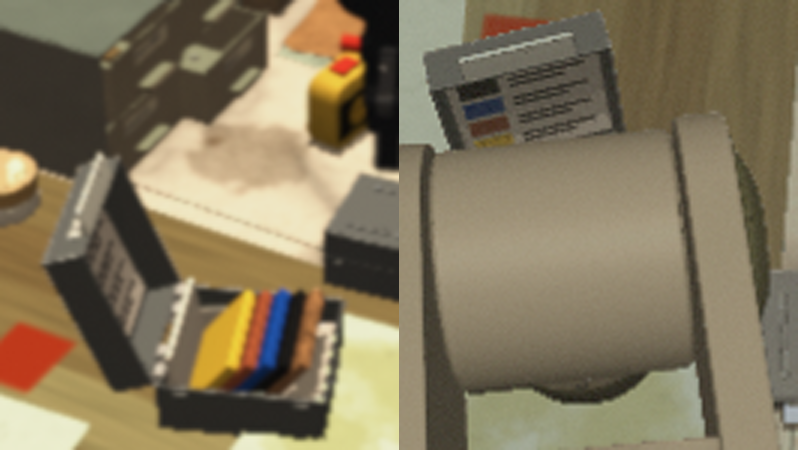

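```bash
python3 plan.py -68,70,90 -66,49,90 -45,49,90 -25,49,94 -10,48,98 -8.5,47,98
```

```text
t 7.75 q [ 0.23  0.29  1.6  -0.    1.26 -1.72] tip [-86.17   0.25 205.82] pitch 90.19833972047941 F [0.75 0.03 0.07] -0.0020917937193118304
-68,70,90 | -1.86 -0.02 13.58 0.0 -0.003 -0.003 | rows 3.3
-66,49,90 | -2.07 -0.02 15.67 0.0 -0.003 -0.003 | rows 3.8
-45,49,90 | -4.17 -0.01 15.67 0.0 -0.003 -0.003 | rows 3.9
-25,49,94 | -6.28 -0.01 15.66 0.0 0.066 -0.003 | rows 4.0
-10,48,98 | -7.9 -0.0 15.77 0.001 0.136 -0.003 | rows 4.2
-8.5,47,98 | -8.05 -0.0 15.87 0.001 0.136 -0.003 | rows 4.3
```

{"fn": "step_arm", "kwargs": {
  "commands": "0 -1.9 0 10 0 0 0; 0 -1.9 0 13.6 0 0 0; 0 -1.9 0 13.6 0 0 0; 0 -2.1 0 15.6 0 0 0; 0 -2.1 0 15.6 0 0 0; 0 -2.6 0 15.6 0 0 0; 0 -3.1 0 15.6 0 0 0; 0 -3.6 0 15.6 0 0 0; 0 -4.1 0 15.6 0 0.01 0; 0 -4.6 0 15.6 0 0.02 0; 0 -5.1 0 15.6 0 0.035 0; 0 -5.6 0 15.6 0 0.05 0; 0 -6 0 15.6 0 0.06 0; 0 -6.4 0 15.6 0 0.075 0; 0 -6.8 0 15.6 0 0.09 0; 0 -6.8 0 15.6 0 0.09 0"
}}

```text
time_s: 9.08
eef_pos: [511.0, 252.0, 66.6]
ee_rot: [-0.046, -0.192, 0.98, -0.009]
force: [-0.1, 0.9, 0.9]
grip_width: -0.0
grip_force: 0.0
```

```bash
python3 plan.py -10,48,98 -7.3,46.5,98; python3 -c "
from h import *
im=capture('scene')[190:310,230:390];cv2.imwrite('pics/p1.png',cv2.resize(im[:,:,::-1],None,fx=5,fy=5,interpolation=2))"
```

```text
t 9.0833 q [ 0.26  0.65  1.49 -0.01  1.1  -1.69] tip [-20.52   0.16  49.68] pitch 95.41703240772375 F [0.27 0.89 0.86] -0.00028310683289250213
-10,48,98 | -1.14 -0.01 0.07 0.001 0.045 -0.003 | rows 0.4
-7.3,46.5,98 | -1.42 -0.01 0.19 0.001 0.045 -0.003 | rows 0.4
```

View pics/p1.png

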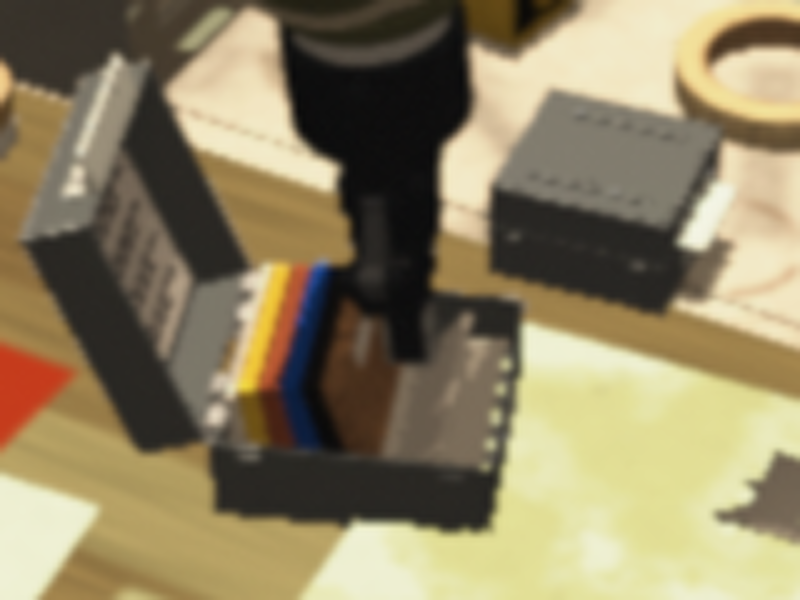

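{"fn": "step_arm", "kwargs": {
  "commands": "0 -0.6 0 0.1 0 0.045 0; 0 -1 0 0.1 0 0.045 0; 0 -1.3 0 0.15 0 0.045 0; 0 -1.5 0 0.15 0 0.045 0; 0 -1.5 0 0.15 0 0.045 0"
}}

```text
time_s: 9.55
eef_pos: [521.7, 256.5, 63.4]
ee_rot: [-0.072, -0.191, 0.979, -0.014]
force: [-10.6, -6.0, 8.5]
grip_width: -0.002
grip_force: 6.7
```

```bash
python3 plan.py -7.3,46.5,98 -13,32,98 -8,33,98
```

```text
t 9.55 q [ 0.26  0.7   1.41 -0.02  1.18 -1.69] tip [-9.84  0.26 46.61] pitch 98.35751087633818 F [-12.09  -1.56   8.52] -0.001977016431247816
-7.3,46.5,98 | -0.24 -0.02 -0.03 0.001 -0.006 -0.003 | rows 0.1
-13,32,98 | 0.11 -0.03 1.49 0.001 -0.006 -0.003 | rows 0.4
-8,33,98 | -0.37 -0.02 1.32 0.001 -0.006 -0.003 | rows 0.3
```

{"fn": "step_arm", "kwargs": {
  "commands": "0 0.5 0 0 0 0 0; 0 0.9 0 0.7 0 0 0; 0 0.9 0 1.3 0 0 0; 0 0.5 0 1.3 0 0 0; 0 0.2 0 1.3 0 0 0; 0 0 0 1.3 0 0 0; 0 0 0 1.3 0 0 0"
}}

```text
time_s: 10.13
eef_pos: [519.9, 255.7, 50.2]
ee_rot: [-0.073, -0.191, 0.979, -0.014]
force: [-14.6, -6.7, 9.2]
grip_width: 0.002
grip_force: 8.8
```

```bash
python3 plan.py
```

```text
t 10.1333 q [ 0.26  0.72  1.42 -0.02  1.15 -1.69] tip [-11.81   0.27  33.41] pitch 98.50993657498658 F [-16.07  -0.61   9.22] 0.0021682710224315256
```

{"fn": "step_arm", "kwargs": {
  "commands": "0 0.5 0 0 0 0 0; 0 1 0 -0.5 0 0 0; 0 1.5 0 -3 0 0 0; 0 3 0 -7 0 0 0; 0 7 0 -11 0 0 0; 0 11 0 -13 0 0 0; 0 14 0 -14 0 0 0; 0 14 0 -14 0 0 0; 0 12 8 -15 0 0 0; 0 11 15 -16 0 0 0; 0 11 22 -16 0 0 0; 0 11 25 -16 0 0 0; 0 11 25 -16 0 0 0"
}}

```text
time_s: 11.22
eef_pos: [360.9, 414.8, 223.0]
ee_rot: [-0.068, -0.191, 0.979, -0.013]
force: [1.0, 0.1, 0.3]
grip_width: 0.004
grip_force: 0.0
```

```bash
python3 th.py l3; python3 plan.py;  python3 -c "
from h import *
a=capture('scene')[200:300,230:360];b=capture('top')[150:280,250:350]
a=cv2.resize(a,None,fx=3.5,fy=3.5,interpolation=2);b=cv2.resize(b,None,fx=3.5,fy=3.5,interpolation=2)
a=cv2.copyMakeBorder(a,0,b.shape[0]-a.shape[0],0,0,0)
cv2.imwrite('pics/f.png',np.hstack([a,b])[:,:,::-1]);print(a.shape,b.shape)"
```

```text
scene 0.61 [260.0, 242.2, 46.6, 77.8] 2324 [(0.94, [251.8, 213.9]), (0.81, [376.0, 236.3])] {1.6: [[271.0, 207.4]], 1.75: [[261.1, 207.5]], 1.92: [[250.3, 209.2]], 2.1: [[239.9, 212.5]]}
1.40:0.307 1.45:0.351 1.50:0.402 1.55:0.459 1.60:0.517 1.65:0.582 1.70:0.648 1.75:0.720 1.80:0.791 1.85:0.863 1.90:0.930 1.95:0.917 2.00:0.858 2.05:0.799 2.10:0.745 2.15:0.699 2.20:0.657 
top 0.95 [282.8, 188.7, 68.2, 63.0] 3106 [(0.77, [381.7, 292.2]), (0.61, [282.9, 167.4])] {1.6: [[283.4, 187.1]], 1.75: [[280.7, 176.7]], 1.92: [[278.0, 166.3]], 2.1: [[275.6, 157.2]]}
1.40:0.445 1.45:0.503 1.50:0.557 1.55:0.614 1.60:0.671 1.65:0.721 1.70:0.774 1.75:0.822 1.80:0.871 1.85:0.913 1.90:0.949 1.95:0.926 2.00:0.901 2.05:0.878 2.10:0.859 2.15:0.842 2.20:0.820 
t 11.5167 q [ 0.62  0.45  1.37  0.03  1.45 -1.34] tip [-98.47 204.76 205.64] pitch 98.01947013380413 F [-0.82  0.39  0.53] 0.000603710161301411
(455, 455, 3) (455, 350, 3)
```

View pics/f.png

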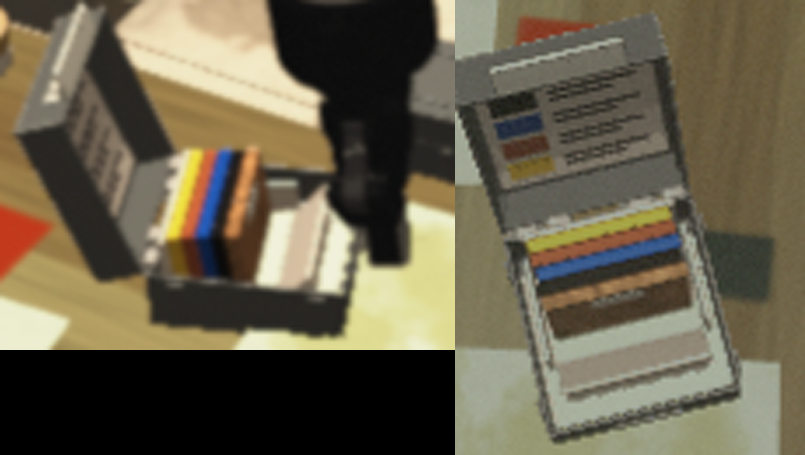

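```bash
cat > pl.py <<'E'
from fit import *
p=np.load("p.npy");Rz=R.from_euler('z',p[2]).as_matrix()
def pts(i,dx,tilt):
    # i=0 yellow at backrest ... 4 cork; tilt (deg) forward about the front foot, dx forward
    b=box(-9*(i+1),-9*i,84,0,56); f=np.array([-9*(i+1),0,0])
    b=(b-f)@R.from_euler('y',-tilt,degrees=True).as_matrix().T+f-[dx,0,0]
    return (b@R.from_euler('y',8,degrees=True).as_matrix().T+[43,0,5.5])@Rz.T+[p[0],p[1],0]
for c in("top","scene"):
    capture(c)
    for i,n in enumerate(("yellow","red","blue","black","cork")):
        t=[x for x in trace(c,"plate_"+n)]
        if not t: print(c,n,"none");continue
        M=t[0]["mask"];res=[]
        for dx in np.arange(-4,12,1.):
            for tl in range(-8,25,2):
                m=np.zeros((480,640),np.uint8);cv2.fillConvexPoly(m,cv2.convexHull(np.round(proj(c,pts(i,dx,tl))*16).astype(np.int32)),1,shift=4)
                if i<4: # hide by the next plate
                    k=np.zeros_like(m);cv2.fillConvexPoly(k,cv2.convexHull(np.round(proj(c,pts(i+1,dx,tl))*16).astype(np.int32)),1,shift=4);m[k>0]=0
                m=m>0;res.append(((m&M).sum()/(m|M).sum(),dx,tl))
        res.sort(reverse=True);n0=[r[0] for r in res if r[1]==0 and r[2]==0]
        print(c,n,round(t[0]["score"],2),"nominal",np.round(n0,2),np.round(res[:4],2).tolist())
E
python3 pl.py
```

```text
top yellow 0.53 nominal [0.47] [[0.84, 7.0, -4.0], [0.83, -4.0, 8.0], [0.83, 5.0, -2.0], [0.83, 9.0, -6.0]]
top red 0.51 nominal [0.46] [[0.81, -4.0, 8.0], [0.81, 7.0, -4.0], [0.8, -2.0, 6.0], [0.8, 5.0, -2.0]]
top blue 0.65 nominal [0.] [[0.0, 11.0, 24.0], [0.0, 11.0, 22.0], [0.0, 11.0, 20.0], [0.0, 11.0, 18.0]]
top black 0.69 nominal [0.48] [[0.89, 7.0, -4.0], [0.88, 5.0, -2.0], [0.88, -2.0, 6.0], [0.88, 3.0, 0.0]]
top cork 0.95 nominal [0.88] [[0.93, 0.0, 2.0], [0.92, -1.0, 4.0], [0.92, 0.0, 4.0], [0.91, 1.0, 2.0]]
scene yellow 0.64 nominal [0.28] [[0.45, 0.0, 4.0], [0.44, -2.0, 6.0], [0.44, -4.0, 8.0], [0.43, -1.0, 4.0]]
scene red 0.5 nominal [0.41] [[0.62, 0.0, 4.0], [0.62, -1.0, 6.0], [0.61, -2.0, 6.0], [0.6, 2.0, 2.0]]
scene blue 0.72 nominal [0.34] [[0.72, -3.0, 8.0], [0.7, -1.0, 6.0], [0.69, 2.0, 2.0], [0.68, 1.0, 4.0]]
scene black 0.55 nominal [0.4] [[0.66, -3.0, 8.0], [0.66, 2.0, 2.0], [0.66, 0.0, 4.0], [0.66, -2.0, 6.0]]
scene cork 0.74 nominal [0.74] [[0.78, -1.0, 6.0], [0.78, 0.0, 4.0], [0.77, -1.0, 4.0], [0.76, 0.0, 2.0]]
```

```bash
cat > ov.py <<'E'
from fit import *
p=np.load("p.npy");Rz=R.from_euler('z',p[2]).as_matrix();x0,y0,w,h=255,195,90,95;k=4.4
im=capture("top")[y0:y0+h,x0:x0+w,::-1];a=cv2.resize(im,None,fx=k,fy=k,interpolation=2);b=a.copy()
def ln(P,col):
    uv=((proj("top",np.array(P,float)@Rz.T+[p[0],p[1],0])-[x0,y0]+.5)*k).astype(np.int32);cv2.polylines(b,[uv],False,col,1)
c=np.array([[-60,-57,42],[60,-57,42],[60,57,42],[-60,57,42],[-60,-57,42]]);ln(c,(0,255,0))
Rb=R.from_euler('y',8,degrees=True).as_matrix()
f=lambda P:np.array(P,float)@Rb.T+[43,0,5.5]
ln(f([[0,-45,54],[0,45,54]]),(255,0,255))
for i in range(6): ln(f([[-9*i,-42,56],[-9*i,42,56]]),(255,255,0))
cv2.imwrite("pics/ov.png",np.hstack([a,b]))
E
python3 ov.py
```

```text
(no output)
```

View pics/ov.png

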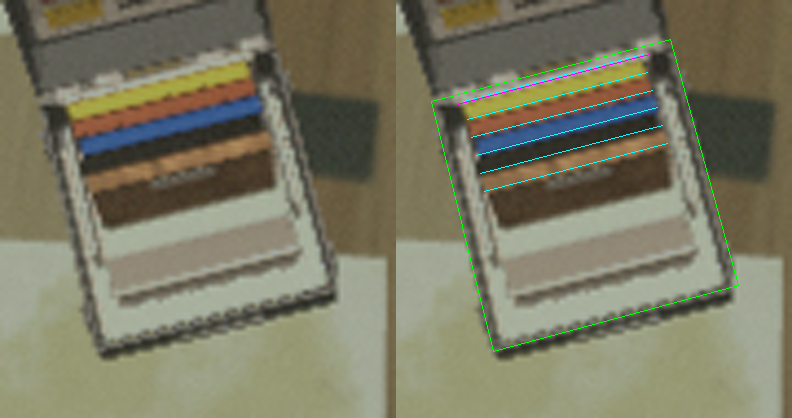

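```bash
cat > rf.py <<'E'
from fit import *
p=np.load("p.npy");D=[]
for c in("scene","top"):
    capture(c);ctr=proj(c,parts([*p[:3],1.92])[1]).mean(0)
    for _ in range(2):
        g=[x for x in trace(c,"case_lid") if np.hypot(*(np.array(x["rect"][:2])-ctr))<25]
        if g: D.append((c,cv2.resize(g[0]["mask"].astype(np.uint8),None,fx=4,fy=4,interpolation=0)>0))
def cost(v):
    q=[p[0]+v[0],p[1]+v[1],p[2]+v[2]/50,1.92+v[3]/50];s=0
    for c,M in D:
        m=np.zeros(M.shape,np.uint8)
        for o in parts(q)[1:]: cv2.fillConvexPoly(m,cv2.convexHull(np.round((proj(c,o)+.5)*64).astype(np.int32)),1,shift=4)
        m=m>0;s+=1-(m&M).sum()/(m|M).sum()
    return s/len(D)
o=minimize(cost,[0,0,0,0],method="Nelder-Mead",options=dict(initial_simplex=np.vstack([np.zeros(4),np.diag([4,4,2,3])]),maxiter=150))
print(len(D),cost([0]*4),o.fun,o.x,"theta",1.92+o.x[3]/50,"yaw",p[2]+o.x[2]/50)
E
python3 rf.py
```

```text
2 0.042980443995179085 0.032770056854074525 [ 2.24  1.09 -0.55 -1.58] theta 1.888394883754595 yaw 0.378250430232796
```

```bash
python3 -c "
from rig import *
print(finish_job())"
```

```text
the job is handed in; nothing more can be done
None
```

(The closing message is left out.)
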